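Pack the carry crate for a repair call

TASK

Pack the open plywood crate for a repair call: lay the roll of tape flat on the crate floor, stand the mug upright on top of the roll with its handle turned so that it stays inside the crate's walls, and stand the pail upright on the crate floor beside them. Let go of everything, and leave the two glue bottles and the tape measure standing where they are.

Things in the scene. Friction and masses are not known exactly. Their poses are not given: they have to be found in the camera images.
- crate: Open plywood crate, fixed on the bench. Outside 244 mm along its x, 146 mm along its y, 60 mm high; walls and floor 8 mm thick, so inside 228 x 130 mm, floor 8 mm above the bench. Origin at the centre of its underside, z up.
- lime_roll: Roll of lime-green tape lying flat: a ring about 93 mm outside diameter (96 mm at its loose tab), hole about 55 mm, 18 mm high, 0.09 kg; too wide to grip across, pinch the ring (about 18 mm thick, mid-line 37 mm from the centre) with one finger in the hole. Origin at the centre of its underside, axis z.
- mug: Plain steel mug, open at the top, standing: 84 mm base, 88 mm rim diameter, 80 mm high, wall 3 mm, 0.18 kg. One side handle, a round bar of 12 mm diameter bent into a loop along the mug's +x: it leaves the wall at heights 22 mm and 68 mm and its outermost edge is 76 mm from the mug's axis; the top of the handle is 74 mm high. Origin at the centre of its underside, z up.
- mug_handle (a point): Point to grip on the mug's handle: 59 mm from the mug's axis along its x, 62 mm above its underside; its x axis points outward from the mug, the fingers close along its y.
- pail: Dark steel pail, open at the top, standing: 90 mm base, 100 mm rim diameter, 88 mm high, 0.25 kg, with a stiff upright hoop handle in its y-z plane (108 mm wide over all); the hoop's top is 149 mm high. Origin at the centre of its underside, z up.
- pail_grip (a point): Middle of the rubber sleeve (14 mm diameter, 52 mm long along the pail's y) at the top of the hoop, 142 mm above the pail's underside.
- epoxy_a: Bystander: white glue bottle with a blue cap, 42 mm diameter, 115 mm high, standing. Origin at the centre of its underside.
- epoxy_b: Bystander: white glue bottle with an orange cap, 42 mm diameter, 115 mm high, standing. Origin at the centre of its underside.
- tape_measure: Bystander: black tape measure, 32 (x) x 82 (y) x 66 mm high, standing. Origin at the centre of its underside.

How it is judged:
By the outcome, as a careful person would: the job done as asked, in the order asked, and still so for the second after the job is handed in, with the robot touching nothing.
It also fails if it takes over 70 s, if anything falls off the work surface, if the arm or the gripper's body presses on something with over 40 N, if the wrist force passes 120 N, or if a joint passes its speed limit or range.

ROBOT

A 7-joint arm with a two-finger parallel gripper is mounted at the origin on a cart in front of the work surface, level with it; the furniture and walls round the work are solid. World frame = base frame: x ahead of the robot, y to its left, z up, the work surface at z = 0. Lengths are in m, angles in rad, forces in N, time in s.
With the tool pointing down it reaches from about 0.425 to 0.875 m from the base axis. Payload 4.7 kg.
Tool frame: the origin (TCP) lies at the centre of the arm's flange, where the gripper is bolted on; the fingertips stand 182 mm ahead of it and the grasp point (between the pads) lies r.grasp_offset ahead of it (r.grasp_offset is the distance from the TCP to the grasp point, in m); x points along the fingers, z is the direction in which the jaws open and shut, and the axes are right-handed (so a half turn about x gives the same grasp; the last joint's range is limited). The gripper opens to 87 mm and grips with 3 to 60 N. Pads are 19 mm wide; open, the fingers measure 117 mm over their backs; the gripper's body (75 mm by 190 mm) begins 51 mm behind the grasp point.
Start: joints at [-1.25, 0.321, -0.07, 1.45, 0.023, 1.371, -0.057], TCP at [0.196, 0.62, 0.405] pointing down, gripper open.
Joint ranges: [-2.86, 2.86], [-0.3, 2.09], [-1.38, 1.24], [0.06, 2.45], [-1.56, 4.7], [0.09, 2.05], [-2.69, 2.69]. Speed limits (rad/s): [2.57, 2.57, 3.14, 3.14, 3.14, 3.14, 3.14].

INTERFACE

Orientations are given as a rotation vector (axis times angle).
In Python, from plant import r, read_camera, camera_info gives the robot as it stands.
- The arm moves only by the shell command python3 -m pendant 'ROWS' [FORCE]. ROWS is JSON, a list of rows, each a list of 5 numbers: the finger opening in m, from 0 to 0.087, then the shift along the tool's x, y, z in m, then the turn about the tool's x in degrees. A call has 1 to 12 rows; each row shifts and turns the commanded pose from where the row before left it, along the tool's axes as they then stand; what a row does not reach is not made up. A row lasts 1/12 s, in which the tool goes at most 41.7 mm and 7.16 degrees, less where a joint would pass 70% of its speed; a pose out of reach is approached as far as the arm can. A call with a gripper value outside its range is refused whole. The fingers move at their own pace and stop on an object; FORCE is the grip in N (left out, the last holds). Time passes only in rows, so rows that do not move let the fingers close. It gives the time, the measured TCP pose, the force and the opening at its end, in the units of the state.
- r.observe(): the state, without advancing time (a new reading comes with each control period).
- read_camera(name): name is "scene" or "top" or "wrist"; returns (picture, depth): 420x560x3 uint8, red, green, blue; 420x560 float32, m along the optical axis (not along the pixel's ray), 0 where there is no reading.
- camera_info(name): a dict with "fx", "fy", "cx", "cy" (pixels), "R" (3x3) and "t" (3): a world point X has camera coordinates R X + t. Camera axes: x right, y down, z forward; pixel columns grow to the right and rows downward; lengths in m; the calibration is good to about 2 mm. The wrist camera is an equidistant fisheye: a pixel r from the principal point sees the ray r / f radians off the axis. A picture is of the moment at which its call begins: read the wrist's pose just before it. camera_info takes no time and is no camera call; for the wrist camera it gives the pose at the moment of the call.
- r.hand_in(): hands the job in, once; it reports no verdict.
The state is a dict: "time_s": time; "joints": joint angles; "dq": joint speeds; "effort": joint torques, N m; "eef_pos": TCP position; "tcp_rot": TCP orientation; "wrist_force": force on the tool from outside, world axes, zero at the start; "wrist_torque": the same for the moment, N m; "width": finger opening in m.
Only numpy, scipy, OpenCV 4.12 (cv2) and the standard library are available. Lean on these libraries where they do the work, as an engineer would, in place of code of your own. Each camera call takes 0.05 s, during which the arm holds its last target. There are 200 camera calls.

## Working session

There is one attempt and no reset: what is moved stays moved. The work goes in short steps, Python scripts to look and compute and a shell command to move; the robot and the scene stay as the last step left them, time stands still between calls to the robot, and variables do not carry over. Pictures are saved under pics/ and viewed, about 8 in all and at most 12, crops included, and the job is handed in when it is done.

```bash
mkdir -p pics; ls; python3 - <<'E'
from plant import r, read_camera, camera_info
import cv2,numpy as np
print(r.observe(), r.grasp_offset)
for n in ("scene","top"):
    p,d=read_camera(n); i=camera_info(n); print(n,i)
    np.savez(f"pics/{n}0.npz",p=p,d=d,**i)
    cv2.imwrite(f"pics/{n}0.png",p[:,:,::-1])
E
```

```text
pics
{'time_s': 0.0, 'joints': array([-1.24986799,  0.32183872, -0.07007119,  1.45166641,  0.02263188,
        1.37082169, -0.05690241]), 'dq': array([ 0.00086178,  0.00038471,  0.00124553, -0.00077261, -0.00064445,
        0.00152473,  0.00070494]), 'effort': array([ 7.05242583e-04, -4.91294432e+01, -4.03346876e-01, -3.12519479e+01,
       -6.38628239e-02,  4.38720058e-02,  1.66864388e-04]), 'eef_pos': array([0.19630556, 0.61943283, 0.40365519]), 'tcp_rot': array([-0.98153845,  1.340391  ,  0.97945305]), 'wrist_force': array([ 0.01173799,  1.15417247, -0.76913447]), 'wrist_torque': array([-0.05718315, -0.01076028, -0.08113336]), 'width': 0.08692747593428002} 0.1635
scene {'fx': 510.1993109832311, 'fy': 510.1993109832311, 'cx': 279.0678263953449, 'cy': 207.94396136232552, 'R': array([[ 0.83993494, -0.54259018, -0.0102564 ],
       [-0.38900604, -0.5887923 , -0.70851812],
       [ 0.37839608,  0.59909893, -0.70561808]]), 't': array([-0.40037233,  0.39069926,  0.92571218])}
top {'fx': 496.2215902246328, 'fy': 496.2215902246328, 'cx': 286.47855678786783, 'cy': 200.20812249497516, 'R': array([[-0.01994861, -0.99970696, -0.01371324],
       [-0.98555983,  0.02196939, -0.16789631],
       [ 0.16814838,  0.01016592, -0.98570928]]), 't': array([0.15965968, 0.59143707, 1.25278657])}
```

View pics/scene0.png

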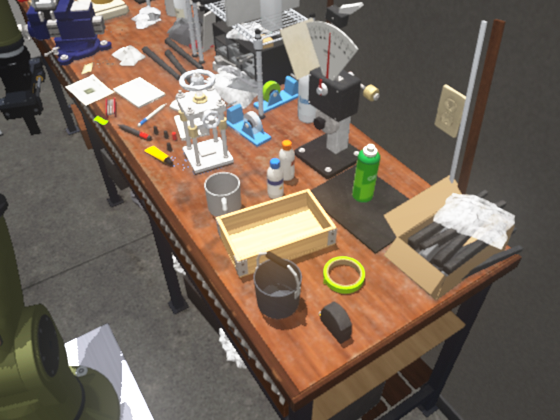

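View pics/top0.png

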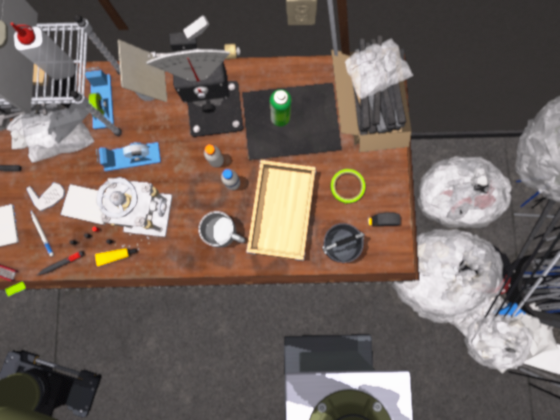

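The scene view shows the crate at (276,232), mug (222,195), pail (278,287), roll (344,275), bottles (274,178) and (287,160), and tape measure (337,320). The top view shows the same things: crate (283,210), mug (216,230) with its handle towards (240,238), pail (343,245), roll (348,186).

```bash
cat > h.py <<'E'
import numpy as np, cv2
from scipy.spatial.transform import Rotation as Ro
def cloud(f):
    z=np.load(f); d=z['d']; v,u=np.mgrid[0:d.shape[0],0:d.shape[1]]
    c=np.stack([(u-z['cx'])/z['fx']*d,(v-z['cy'])/z['fy']*d,d],-1)
    w=(c-z['t'])@z['R']; w[d==0]=np.nan
    return w,z['p']
def circ(P):
    A=np.c_[2*P[:,:2],np.ones(len(P))]
    s=np.linalg.lstsq(A,(P[:,:2]**2).sum(1),rcond=None)[0]
    return s[0],s[1],np.sqrt(s[2]+s[0]**2+s[1]**2)
E
python3 - <<'E'
from h import *
np.set_printoptions(precision=4,suppress=True)
T,tp=cloud('pics/top0.npz'); S,sp=cloud('pics/scene0.npz')
def sel(W,box,zr,m=None):
    x0,x1,y0,y1=box
    k=(W[...,0]>x0)&(W[...,0]<x1)&(W[...,1]>y0)&(W[...,1]<y1)&(W[...,2]>zr[0])&(W[...,2]<zr[1])
    if m is not None:k&=m
    return W[k]
for n,W,p,px in (("top",T,tp,dict(crate=(283,210),mug=(216,230),pail=(343,245),roll=(333,186),ea=(230,175),eb=(212,151),tm=(385,220),bench=(320,225))),("scene",S,sp,dict(crate=(276,232),mug=(222,200),roll=(325,275),bench=(200,230)))):
    print(n,{k:W[v[1],v[0]] for k,v in px.items()})
    hsv=cv2.cvtColor(p,cv2.COLOR_RGB2HSV)
    lm=(hsv[...,0]>28)&(hsv[...,0]<45)&(hsv[...,1]>150)&(hsv[...,2]>80)
    c=W[186,333] if n=="top" else W[275,325]
    P=sel(W,(c[0]-.12,c[0]+.12,c[1]-.12,c[1]+.12),(-.01,.04),lm)
    print(n,'roll n',len(P),'z pct',np.percentile(P[:,2],[5,50,95]),P[:,:2].min(0),P[:,:2].max(0),circ(P[P[:,2]>.012]))
E
```

```text
top {'crate': array([0.5758, 0.1576, 0.0052]), 'mug': array([0.5252, 0.3395, 0.0051]), 'pail': array([ 0.4781, -0.0019, -0.0014]), 'roll': array([0.6365, 0.0209, 0.0181]), 'ea': array([0.6527, 0.2883, 0.1096]), 'eb': array([0.7157, 0.3339, 0.1125]), 'tm': array([ 0.5355, -0.1064,  0.0609]), 'bench': array([0.5331, 0.0584, 0.0015])}
top roll n 339 z pct [-0.0036  0.0147  0.0206] [ 0.5898 -0.0692] [0.6887 0.0274] (np.float64(0.637304387457068), np.float64(-0.01871382600628063), np.float64(0.04262453613734604))
scene {'crate': array([0.5802, 0.174 , 0.0054]), 'mug': array([0.4973, 0.2855, 0.0683]), 'roll': array([ 0.5943, -0.0062,  0.0202]), 'bench': array([0.4291, 0.2856, 0.0018])}
scene roll n 493 z pct [0.0001 0.0164 0.02  ] [ 0.5868 -0.067 ] [0.682  0.0378] (np.float64(0.6358775292300995), np.float64(-0.02105677149260088), np.float64(0.04321793838983852))
```

```bash
python3 - <<'E'
from h import *
np.set_printoptions(precision=4,suppress=True)
for n in ('top','scene'):
    W,p=cloud(f'pics/{n}0.npz')
    def sel(c,r,zr):
        k=(np.hypot(W[...,0]-c[0],W[...,1]-c[1])<r)&(W[...,2]>zr[0])&(W[...,2]<zr[1]); return W[k]
    P=sel((.575,.158),.16,(.053,.066)); P=P[(P[:,1]<.30)&(P[:,1]>.02)&(P[:,0]>.47)]
    print(n,'crate rim',len(P),np.median(P[:,2]),cv2.minAreaRect((P[:,:2]*1000).astype(np.float32)))
    M=sel((.51,.31),.11,(.072,.088)); M=M[M[:,1]>.2]
    c=circ(M); res=abs(np.hypot(M[:,0]-c[0],M[:,1]-c[1])-c[2]); c=circ(M[res<.008])
    print('mug rim',len(M),c,np.median(M[:,2]))
    H=sel(c[:2],.09,(.03,.085)); rr=np.hypot(H[:,0]-c[0],H[:,1]-c[1]); H=H[rr>.054]
    print('handle',len(H),H.mean(0),'max r',rr.max(),'ang',np.degrees(np.arctan2(H[:,1].mean()-c[1],H[:,0].mean()-c[0])))
    L=sel((.49,0),.1,(.080,.093)); c=circ(L); 
    for _ in range(3):
        res=abs(np.hypot(L[:,0]-c[0],L[:,1]-c[1])-c[2]); c=circ(L[res<.006])
    print('pail rim',len(L),c)
    G=sel(c[:2],.07,(.12,.165)); g=G[:,:2]-G[:,:2].mean(0)
    u,s,v=np.linalg.svd(g); print('sleeve',len(G),G.mean(0),G[:,2].max(),'dir',np.degrees(np.arctan2(v[0,1],v[0,0])),np.ptp(g@v[0]))
    for b,zr in (((.65,.29),(.09,.13)),((.715,.334),(.09,.13)),((.535,-.106),(.045,.08))):
        B=sel(b,.06,zr); print('byst',B.mean(0),B.min(0),B.max(0))
E
```

```text
top crate rim 713 0.05780152553249893 ((587.28271484375, 158.69659423828125), (277.59576416015625, 233.3948516845703), 89.90436553955078)
mug rim 151 (np.float64(0.5209111880986629), np.float64(0.32900616353592094), np.float64(0.04231682969785819)) 0.07718268165292769
handle 82 [0.4997 0.2582 0.061 ] max r 0.08998229342713898 ang -106.70721016208087
pail rim 166 (np.float64(0.4772327984584998), np.float64(0.006714665323462071), np.float64(0.048334921221916315))
sleeve 171 [0.4768 0.008  0.1427] 0.15253572123247489 dir 109.63684340967797 0.09763509203299178
byst [0.6524 0.2942 0.1071] [0.6386 0.2805 0.09  ] [0.6655 0.3088 0.1175]
byst [0.7172 0.3391 0.1068] [0.6633 0.3035 0.09  ] [0.7319 0.3551 0.1176]
byst [ 0.5395 -0.1135  0.0586] [ 0.5247 -0.1483  0.0453] [ 0.5567 -0.0833  0.0699]
scene crate rim 1185 0.05911746658128195 ((585.0972290039062, 159.87005615234375), (279.5647888183594, 229.7181854248047), 89.91305541992188)
mug rim 260 (np.float64(0.5208656139800183), np.float64(0.3262293504678347), np.float64(0.04256971085363132)) 0.07742106526203764
handle 129 [0.4995 0.2533 0.0583] max r 0.08992607903084782 ang -106.35294009919954
pail rim 347 (np.float64(0.47724463445911686), np.float64(0.0038411133737414893), np.float64(0.04849989838816399))
sleeve 255 [0.4771 0.0002 0.1427] 0.1521188657836844 dir -69.5871750604399 0.09942519274470585
byst [0.6521 0.2891 0.1046] [0.6398 0.2774 0.0902] [0.6688 0.3056 0.117 ]
byst [0.717  0.334  0.1054] [0.6687 0.3001 0.0901] [0.7323 0.3517 0.1189]
byst [ 0.537  -0.1232  0.0588] [ 0.5232 -0.1511  0.045 ] [ 0.5566 -0.0889  0.069 ]
```

```bash
python3 - <<'E'
from h import *
np.set_printoptions(precision=4,suppress=True)
for n in ('top','scene'):
    W,p=cloud(f'pics/{n}0.npz'); hsv=cv2.cvtColor(p,cv2.COLOR_RGB2HSV)
    k=(abs(W[...,2]-.058)<.008)&(np.hypot(W[...,0]-.59,W[...,1]-.16)<.16)&(hsv[...,0]>12)&(hsv[...,0]<30)&(hsv[...,1]>40)&(hsv[...,2]>110)
    k=cv2.morphologyEx(k.astype(np.uint8),cv2.MORPH_CLOSE,np.ones((3,3)))
    nn,l,st,_=cv2.connectedComponentsWithStats(k); print(st[1:][st[1:,4]>30])
    P=W[(l==1+st[1:,4].argmax())]; P=P[abs(P[:,2]-.058)<.008]
    R=cv2.minAreaRect((P[:,:2]*1000).astype(np.float32)); print(n,R, 'med',np.median(P[:,2])); print(cv2.boxPoints(R))
    c=(.521,.3275)
    d=np.hypot(W[...,0]-c[0],W[...,1]-c[1]); H=W[(d>.052)&(d<.085)&(W[...,2]>.063)&(W[...,2]<.082)&(W[...,1]<.30)]
    print('handle',len(H),H.mean(0),np.hypot(H[:,0]-c[0],H[:,1]-c[1]).max(),np.degrees(np.arctan2(H[:,1].mean()-c[1],H[:,0].mean()-c[0])),H.min(0),H.max(0))
E
```

```text
[[247 160  69 100 958]]
top ((571.42529296875, 161.2614288330078), (148.0291748046875, 247.10923767089844), 80.9473648071289) med 0.057607264344373424
[[437.764  107.609 ]
 [681.7953  68.7285]
 [705.0865 214.9138]
 [461.0552 253.7944]]
handle 33 [0.4963 0.2725 0.0688] 0.07202442984128862 -114.16834280218234 [0.4886 0.263  0.0633] [0.504  0.2806 0.0758]
[[ 216  189  121   75 1347]]
scene ((571.3533935546875, 164.3319549560547), (160.25283813476562, 246.4371337890625), 80.8560562133789) med 0.058581570853887883
[[436.9673 104.8051]
 [680.2728  65.6424]
 [705.7394 223.8588]
 [462.434  263.0215]]
handle 41 [0.4957 0.2685 0.0697] 0.07594988192659125 -113.24857496176378 [0.4894 0.2563 0.0631] [0.5032 0.2793 0.078 ]
```

```bash
cat >> h.py <<'E'
def plan(gx,gy,gz,yaw):
    """grasp-point target, world yaw (deg) of tool z (mod 180 option left to caller); prints turn then shifts in the turned tool frame"""
    from plant import r
    o=r.observe(); M=Ro.from_rotvec(o['tcp_rot']).as_matrix()
    cur=np.degrees(np.arctan2(M[1,2],M[0,2])); t=-((yaw-cur+180)%360-180)
    d=np.array([gx,gy,gz])-(o['eef_pos']+r.grasp_offset*M[:,0])
    M2=M@Ro.from_euler('x',t,degrees=True).as_matrix()
    print('cur grasp',np.round(o['eef_pos']+r.grasp_offset*M[:,0],4),'toolx',np.round(M[:,0],4),'z yaw %.2f'%cur,'j',np.round(o['joints'],2),'w',round(o['width'],4),'F',np.round(o['wrist_force'],1),'t',o['time_s'])
    print('turn %.2f deg, alt %.2f; then shift mm'%(t,t-180*np.sign(t)),np.round(d@M2*1000,1),' yaw now: shift',np.round(d@M*1000,1))
E
python3 - <<'E'
from h import *
from plant import r
print(Ro.from_rotvec(r.observe()['tcp_rot']).as_matrix().round(4))
plan(.674,-.019,.1,0)
E
```

```text
[[-4.000e-04 -9.533e-01  3.020e-01]
 [-1.600e-03  3.020e-01  9.533e-01]
 [-1.000e+00 -1.000e-04 -1.700e-03]]
cur grasp [0.1962 0.6192 0.2403] toolx [-4.0e-04 -1.6e-03 -1.0e+00] z yaw 72.42 j [-1.25  0.32 -0.07  1.45  0.02  1.37 -0.06] w 0.0871 F [-0.8  0.2 -0.9] t 0.1
turn 72.42 deg, alt -107.58; then shift mm [ 141.1 -638.   477.9]  yaw now: shift [ 141.1 -648.2 -463.9]
```

```bash
A='python3 -m pendant'
python3 -m pendant '[[0.087,0,-12,0,0]]' 2>&1 | head -3; python3 -m pendant '[[0.04,0,-0.0265,-0.0185,0],[0.04,0,-0.0265,-0.0185,0],[0.04,0,-0.0265,-0.0185,0],[0.04,0,-0.0265,-0.0185,0],[0.04,0,-0.0265,-0.0185,0],[0.04,0,-0.0265,-0.0185,0],[0.04,0,-0.0265,-0.0185,0],[0.04,0,-0.0265,-0.0185,0],[0.04,0,-0.0265,-0.0185,0],[0.04,0,-0.0265,-0.0185,0],[0.04,0,-0.0265,-0.0185,0],[0.04,0,-0.0265,-0.0185,0]]'
```

```text
time_s: 0.18
eef_pos: [0.226, 0.6106, 0.404]
tcp_rot: [-0.987, 1.339, 0.998]
time_s: 1.18
eef_pos: [0.4728, 0.2979, 0.4045]
tcp_rot: [-0.98, 1.339, 0.98]
wrist_force: [0.4, -0.1, 0.4]
width: 0.0403
```

(My first row had a slip, −12 m, but it was clipped to one row's reach of 40 mm and did no harm.) Carrying on.

```bash
python3 -m pendant '[[0.04,0,-0.0238,-0.021,0],[0.04,0,-0.0238,-0.021,0],[0.04,0,-0.0238,-0.021,0],[0.04,0,-0.0238,-0.021,0],[0.04,0,-0.0238,-0.021,0],[0.04,0,-0.0238,-0.021,0],[0.04,0,-0.0238,-0.021,0],[0.04,0,-0.0238,-0.021,0],[0.04,0,-0.0238,-0.021,0],[0.04,0,-0.0238,-0.021,0],[0.04,0,0,0,7],[0.04,0,0,0,7]]'
python3 -m pendant '[[0.04,0,0,0,7],[0.04,0,0,0,7],[0.04,0,0,0,7],[0.04,0,0,0,7],[0.04,0,0,0,7],[0.04,0,0,0,7],[0.04,0,0,0,7],[0.04,0,0,0,7],[0.04,0,0,0,7],[0.04,0,0,0,7],[0.04,0,0,0,7],[0.04,0,0,0,7]]'
python3 -m pendant '[[0.04,0,0,0,7],[0.04,0,0,0,7],[0.04,0,0,0,7],[0.04,0,0,0,7],[0.04,0,0,0,7],[0.04,0,0,0,7],[0.04,0,0,0,7],[0.04,0,0,0,7],[0.04,0,0,0,7],[0.04,0,0,0,7],[0.04,0,0,0,7],[0.04,0,0,0,7]]'
python3 - <<'E'
from h import *
from plant import *
plan(.667,.003,.06,-144)
i=camera_info('wrist'); p,d=read_camera('wrist'); cv2.imwrite('pics/w1.png',p[:,:,::-1]); print(i)
np.savez('pics/w1.npz',p=p,d=d,**i)
E
```

```text
time_s: 2.18
eef_pos: [0.6361, 0.024, 0.404]
tcp_rot: [-0.787, 1.426, 0.785]
wrist_force: [-0.7, 1.5, -0.1]
width: 0.0402
time_s: 3.18
eef_pos: [0.6355, 0.0274, 0.4042]
tcp_rot: [0.355, 1.542, -0.355]
wrist_force: [0.2, 0.0, -0.6]
width: 0.0401
time_s: 4.18
eef_pos: [0.6355, 0.0275, 0.4043]
tcp_rot: [1.46, 1.025, -1.461]
wrist_force: [-0.0, -0.9, 0.6]
width: 0.0401
cur grasp [0.6353 0.0275 0.2408] toolx [-9.e-04  0.e+00 -1.e+00] z yaw -109.91 j [-0.78  0.39  0.91  1.52 -0.31  1.39 -1.77] w 0.0401 F [-0.  -0.9  0.6] t 4.1833
turn 34.09 deg, alt -145.91; then shift mm [180.7  38.6 -11.3]  yaw now: shift [180.7  38.3  12.2]
{'fx': 325.19226210127806, 'fy': 325.19226210127806, 'cx': 279.2144207496673, 'cy': 207.8498818694428, 'R': array([[-3.40470416e-01, -9.40255003e-01,  6.51585410e-04],
       [-9.10263776e-01,  3.29783934e-01,  2.50324621e-01],
       [-2.35583860e-01,  8.46350131e-02, -9.68161742e-01]]), 't': array([0.24229876, 0.5389217 , 0.53568841])}
```

View pics/w1.png

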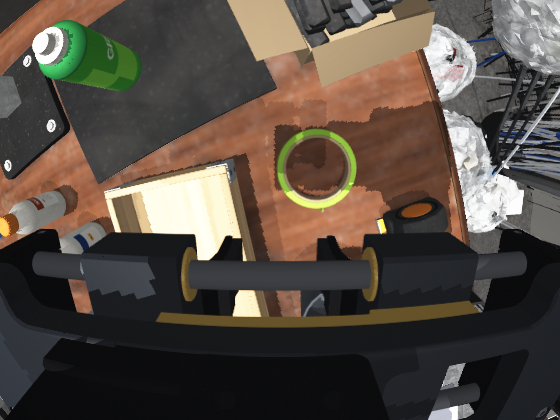

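The wrist view shows the roll at (316,169) with clear bench round it, the far crate corner at (232,165), and the tape measure at (415,215).

```bash
cat >> h.py <<'E'
def wray(i,px,z):
    px=np.atleast_2d(px).astype(float); q=px-[i['cx'],i['cy']]; rr=np.hypot(*q.T); th=rr/i['fx']
    c=np.c_[q/np.maximum(rr,1e-9)[:,None]*np.sin(th)[:,None],np.cos(th)]
    R=np.array(i['R']); C=-R.T@np.array(i['t']); w=c@R
    return C+w*((z-C[2])/w[:,2])[:,None]
def lime(p):
    h=cv2.cvtColor(p,cv2.COLOR_RGB2HSV)
    m=((h[...,0]>27)&(h[...,0]<48)&(h[...,1]>120)&(h[...,2]>70)).astype(np.uint8)
    n,l,st,_=cv2.connectedComponentsWithStats(cv2.morphologyEx(m,cv2.MORPH_CLOSE,np.ones((3,3))))
    return (l==1+st[1:,4].argmax()).astype(np.uint8)
E
python3 - <<'E'
from h import *
from plant import *
i=np.load('pics/w1.npz'); m=lime(i['p'])
cs,hi=cv2.findContours(m,cv2.RETR_CCOMP,cv2.CHAIN_APPROX_NONE)
cs=sorted(cs,key=len)[-2:]
for c in cs:
    P=wray(i,c[:,0],.018); k=circ(P); e=np.hypot(P[:,0]-k[0],P[:,1]-k[1]); j=e.argmax()
    print(k,'max r',e[j],'at dir',np.degrees(np.arctan2(P[j,1]-k[1],P[j,0]-k[0])))
print('corner',wray(i,[234,162],.06))
d=i['d']; print('depth-range at ring', d[m>0][:5])
E
```

```text
(np.float64(0.6387186391091787), np.float64(-0.019111888191278403), np.float64(0.039581435924614806)) max r 0.040357043883990695 at dir 151.64782866444395
(np.float64(0.6388887784187383), np.float64(-0.01892372396237313), np.float64(0.045762747269441635)) max r 0.050207236750608196 at dir 168.70835667088465
corner [[0.68070215 0.05954    0.06      ]]
depth-range at ring [0.37306878 0.37268826 0.3721382  0.36761725 0.35949242]
```

```bash
python3 -m pendant '[[0.04,0.02,0,0,7],[0.04,0.02,0,0,7],[0.04,0.02,0,0,7],[0.04,0.02,0,0,7],[0.04,0.02,0,0,6.1],[0.04,0.02,0.02,-0.006,0],[0.04,0.02,0.0195,-0.006,0],[0.04,0.02,0,0,0],[0.04,0,0,0,0],[0.04,0,0,0,0]]'
python3 - <<'E'
from h import *
plan(.6685,.0027,.0205,-144)
E
```

```text
time_s: 5.07
eef_pos: [0.6681, 0.0028, 0.2435]
tcp_rot: [1.854, 0.612, -1.86]
wrist_force: [-0.1, 0.2, -0.1]
width: 0.04
cur grasp [0.6676 0.0028 0.08  ] toolx [-3.3e-03 -1.0e-04 -1.0e+00] z yaw -143.60 j [-0.7   0.64  0.91  1.6  -0.54  1.17 -2.17] w 0.04 F [-0.1  0.2 -0.1] t 5.0667
turn 0.40 deg, alt -179.60; then shift mm [59.5  0.7 -0.9]  yaw now: shift [59.5  0.7 -0.9]
```

```bash
python3 -m pendant '[[0.04,0.02,0.0005,-0.0005,0],[0.04,0.02,0,0,0],[0.04,0.012,0,0,0],[0.04,0.006,0,0,0],[0.04,0.001,0,0,0],[0.0,0,0,0,0],[0,0,0,0,0],[0,0,0,0,0],[0,0,0,0,0],[0,0,0,0,0],[0,0,0,0,0],[0,0,0,0,0]]' 25
python3 - <<'E'
from h import *
plan(.6685,.0027,.0205,-144)
E
```

```text
time_s: 6.07
eef_pos: [0.6698, 0.0026, 0.1864]
tcp_rot: [1.859, 0.609, -1.856]
wrist_force: [0.7, 0.2, 2.3]
width: 0.0093
cur grasp [0.67   0.0027 0.0229] toolx [ 1.3e-03  4.0e-04 -1.0e+00] z yaw -143.67 j [-0.67  0.7   0.87  1.64 -0.59  1.08 -2.14] w 0.0093 F [0.7 0.2 2.3] t 6.0667
turn 0.33 deg, alt -179.67; then shift mm [ 2.4 -0.9  1.2]  yaw now: shift [ 2.4 -0.9  1.2]
```

Width 9 mm, well below the ring's 18 mm, so I'll look before lifting.

```bash
python3 -m pendant '[[0,0,0,0,0],[0,0,0,0,0],[0,0,0,0,0],[0,0,0,0,0]]'
python3 - <<'E'
from h import *
from plant import *
i=camera_info('wrist'); p,d=read_camera('wrist'); np.savez('pics/w2.npz',p=p,d=d,**i)
s,_=read_camera('scene')
cv2.imwrite('pics/w2.png',np.hstack([p[90:330,100:460],cv2.resize(s[200:360,240:480],(360,240))])[:,:,::-1])
E
```

```text
time_s: 6.4
eef_pos: [0.6698, 0.0027, 0.1864]
tcp_rot: [1.859, 0.609, -1.856]
wrist_force: [0.9, 0.9, 4.6]
width: 0.0097
```

View pics/w2.png

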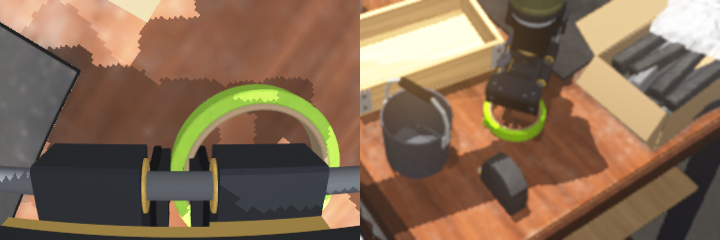

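The crop shows the ring's wall between the two fingers (about (185,190)). The wall is thinner than the text says. I'll lift and check.

```bash
python3 -m pendant '[[0,-0.01,0,0,0],[0,-0.02,0,0,0],[0,-0.02,0,0,0],[0,-0.02,0,0,0],[0,-0.02,0,0,0],[0,-0.02,0,0,0],[0,-0.02,0,0,0],[0,0,0,0,0],[0,0,0,0,0]]'
python3 - <<'E'
from h import *
from plant import *
p,d=read_camera('scene');np.savez('pics/s3.npz',p=p,d=d,**camera_info('scene')); W,_=cloud('pics/s3.npz')
P=W[lime(p)>0]; P=P[~np.isnan(P[:,0])]; print(len(P),np.percentile(P[:,2],[2,25,50,75,98]),np.median(P,0))
p2,_=read_camera('top')
# plane tilt
A=np.c_[P[:,:2]-P[:,:2].mean(0),np.ones(len(P))]; print(np.linalg.lstsq(A,P[:,2],rcond=None)[0])
i=camera_info('wrist');p,d=read_camera('wrist'); np.savez('pics/w3.npz',p=p,d=d,**i)
cv2.imwrite('pics/w3.png',p[60:360,60:500,::-1])
plan(.6685,.0027,.0205,-144)
E
```

```text
time_s: 7.25
eef_pos: [0.6692, 0.0021, 0.3163]
tcp_rot: [1.859, 0.609, -1.857]
wrist_force: [-0.5, 1.0, -1.9]
width: 0.0092
497 [-1.46499293e-04  1.36927338e-01  1.44805968e-01  1.47464455e-01
  1.50308040e-01] [ 0.609258   -0.04753022  0.14480597]
[-0.44548842 -0.61435141  0.13586012]
cur grasp [0.6682 0.0027 0.1504] toolx [-0.0031 -0.     -1.    ] z yaw -143.68 j [-0.72  0.57  0.96  1.54 -0.48  1.28 -2.21] w 0.0095 F [-0.1 -0.2 -1.1] t 7.4
turn 0.32 deg, alt -179.68; then shift mm [129.9   0.4  -0.6]  yaw now: shift [129.9   0.4  -0.6]
```

View pics/w3.png

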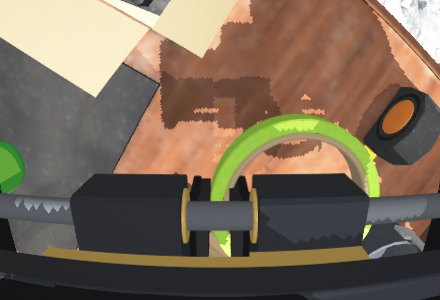

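The roll is held (498,… crop centre about (297,200)) and hangs level. Now I'll measure its centre in the hand and the crate from closer by.

```bash
python3 - <<'E'
from h import *
i=np.load('pics/w3.npz'); m=lime(i['p'])
cs,_=cv2.findContours(m,cv2.RETR_EXTERNAL,cv2.CHAIN_APPROX_NONE); c=max(cs,key=len)[:,0]
c=c[(c[:,1]<220)]
P=wray(i,c,.1455); hull=cv2.convexHull((P[:,:2]*1e4).astype(np.float32))[:,0]/1e4
# outer points only: densify by choosing contour points near hull
k=circ(hull)
e=abs(np.hypot(P[:,0]-k[0],P[:,1]-k[1])-k[2])<.0015
k=circ(P[e]); print(k,e.sum(),len(P)); g=np.array([.6686,.0023])
d=np.array(k[:2])-g; print('dist',np.hypot(*d),'ang',np.degrees(np.arctan2(d[1],d[0])))
# crate again: four rim sides in top view, from the wood mask of floor+rim, plus line fits of scene z~.06
E
```

```text
(np.float64(0.6377643847702129), np.float64(-0.02022411632062482), np.float64(0.04540230101751724)) 166 285
dist 0.038186005062385266 ang -143.85344742676602
```

```bash
python3 -m pendant '[[0,-0.005,0,0,-7],[0,-0.005,0,0,-7],[0,-0.005,0,0,-7],[0,-0.005,0,0,-7],[0,0,0,0,-7],[0,0,0,0,-7],[0,0,0,0,-7],[0,0,0,0,-7],[0,0,0,0,-7],[0,0,0,0,-7]]' && python3 -m pendant '[[0,0,0,0,-7],[0,0,0,0,-7],[0,0,0,0,-7],[0,0,0,0,-7],[0,0,0,0,-7],[0,0,0,0,-7],[0,0,0,0,-7],[0,0,0,0,-7],[0,0,0,0,-7],[0,0,0,0,-2],[0,0,0,0,0]]'
python3 - <<'E'
from h import *
plan(.595,.1685,.15,-9)
E
```

```text
time_s: 8.23
eef_pos: [0.6689, 0.0026, 0.3339]
tcp_rot: [0.991, 1.335, -0.994]
wrist_force: [1.0, 0.1, -0.4]
width: 0.0091
time_s: 9.15
eef_pos: [0.6689, 0.0025, 0.3339]
tcp_rot: [0.118, 1.571, -0.119]
wrist_force: [0.7, 0.1, -1.5]
width: 0.0094
cur grasp [0.6684 0.0025 0.1704] toolx [-3.1e-03 -1.0e-04 -1.0e+00] z yaw -8.63 j [-0.43  0.43  0.51  1.51 -0.21  1.26 -0.04] w 0.0094 F [ 0.7  0.1 -1.5] t 9.15
turn 0.37 deg, alt -179.63; then shift mm [ 20.7 152.5 -98.4]  yaw now: shift [ 20.7 153.1 -97.4]
```

```bash
python3 -m pendant '[[0,0,0.025,-0.016,0],[0,0,0.0255,-0.0162,0],[0,0,0.0255,-0.0162,0],[0,0,0.0255,-0.0162,0],[0,0,0.0255,-0.0162,0],[0,0,0.0255,-0.0162,0.3],[0,0,0,0,0],[0,0,0,0,0]]'
python3 - <<'E'
from h import *
from plant import *
plan(.595,.1685,.031,-9)
i=camera_info('wrist');p,d=read_camera('wrist'); np.savez('pics/w4.npz',p=p,d=d,**i)
t,_=read_camera('top')
cv2.imwrite('pics/w4.png',np.hstack([p[40:340,60:500],cv2.resize(t[120:280,200:400],(375,300))])[:,:,::-1])
E
```

```text
time_s: 9.82
eef_pos: [0.5952, 0.1708, 0.3346]
tcp_rot: [0.12, 1.57, -0.12]
wrist_force: [-0.4, -0.2, -1.3]
width: 0.0093
cur grasp [0.5949 0.1708 0.1711] toolx [-2.2e-03  2.0e-04 -1.0e+00] z yaw -8.75 j [-0.69  0.31  0.45  1.64 -0.14  1.23 -0.36] w 0.0093 F [-0.4 -0.2 -1.3] t 9.8167
turn 0.25 deg, alt -179.75; then shift mm [140.1  -2.3   0.8]  yaw now: shift [140.1  -2.3   0.8]
```

View pics/w4.png

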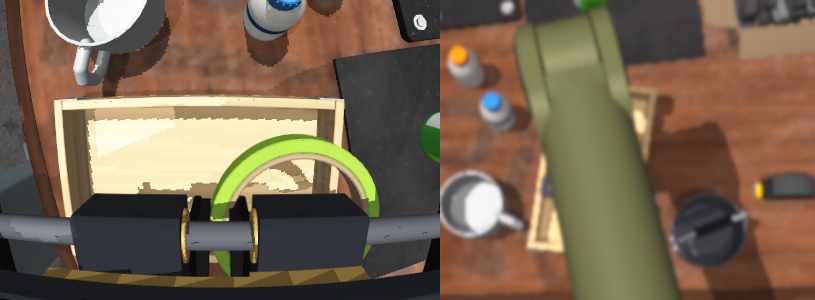

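The wrist crop shows the crate's +y wall from (55,100) to (344,98) in the crop, the roll above it, the mug with its handle at (92,68), and bottle A at the top. Casting the corners now.

```bash
python3 - <<'E'
from h import *
np.set_printoptions(precision=4,suppress=True)
i=np.load('pics/w4.npz')
P=wray(i,[[115,140],[404,138],[128,300],[260,137]],.06); print(P)
d=P[1]-P[0]; print('len',np.hypot(*d[:2]),'ang',np.degrees(np.arctan2(d[1],d[0])))
u=d[:2]/np.hypot(*d[:2]); n=np.array([-u[1],u[0]]); mid=(P[0,:2]+P[1,:2])/2
print('crate centre', mid-.073*n)
print('scene/top corners', [.461,.254],[.705,.215])
E
```

```text
[[0.4663 0.2534 0.06  ]
 [0.7042 0.2162 0.06  ]
 [0.4346 0.104  0.06  ]
 [0.5888 0.232  0.06  ]]
len 0.24077804317340473 ang -8.877002823234555
crate centre [0.574  0.1627]
scene/top corners [0.461, 0.254] [0.705, 0.215]
```

```bash
python3 -m pendant '[[0,0.03,-0.0005,0.0005,0],[0,0.03,-0.0005,0.0005,0],[0,0.03,0,0,0],[0,0.02,0,0,0],[0,0.015,0,0,0],[0,0.008,0,0,0],[0,0.005,0,0,0],[0,0.0015,0,0,0],[0,0,0,0,0],[0,0,0,0,0]]'
python3 - <<'E'
from h import *
plan(.596,.1695,.031,-9)
E
```

```text
time_s: 10.75
eef_pos: [0.598, 0.1666, 0.1974]
tcp_rot: [0.124, 1.565, -0.123]
wrist_force: [-0.4, -0.5, -0.9]
width: 0.009
cur grasp [0.5983 0.1667 0.0339] toolx [ 1.9e-03  7.0e-04 -1.0e+00] z yaw -9.01 j [-0.65  0.46  0.42  1.75 -0.22  0.98 -0.31] w 0.009 F [-0.4 -0.5 -0.9] t 10.75
turn -0.01 deg, alt 179.99; then shift mm [ 2.9  2.4 -2.7]  yaw now: shift [ 2.9  2.4 -2.7]
```

```bash
python3 -m pendant '[[0,0.001,0.0015,-0.002,0],[0,0.001,0.001,-0.001,0],[0,0.001,0,0,0],[0,0,0,0,0]]'; python3 -m pendant '[[0.015,0,0,0,0],[0.03,0,0,0,0],[0.034,0,0,0,0],[0.034,0,0,0,0],[0.034,-0.005,0,0,0],[0.034,-0.02,0,0,0],[0.034,-0.03,0,0,0],[0.034,-0.04,0,0,0],[0.034,-0.04,0,0,0],[0.034,-0.02,0,0,0]]'
python3 - <<'E'
from h import *
from plant import *
plan(.498,.2735,.16,66.3)
i=camera_info('wrist');p,d=read_camera('wrist'); np.savez('pics/w5.npz',p=p,d=d,**i)
cs,_=cv2.findContours(lime(p),cv2.RETR_EXTERNAL,cv2.CHAIN_APPROX_NONE); c=max(cs,key=len)[:,0]
P=wray(i,c,.026); hull=cv2.convexHull((P[:,:2]*1e4).astype(np.float32))[:,0]/1e4; k=circ(hull)
e=abs(np.hypot(P[:,0]-k[0],P[:,1]-k[1])-k[2])<.002; print(k,circ(P[e]),e.sum(),len(P))
a=np.radians(-9);q=np.array(circ(P[e])[:2])-[.5725,.162]; print('crate xy',q@[np.cos(a),np.sin(a)],q@[-np.sin(a),np.cos(a)])
cv2.imwrite('pics/w5.png',p[20:340,20:540,::-1])
E
```

```text
time_s: 11.08
eef_pos: [0.5948, 0.1704, 0.1943]
tcp_rot: [0.124, 1.567, -0.121]
wrist_force: [-3.0, 0.2, 4.4]
width: 0.0095
time_s: 11.92
eef_pos: [0.5959, 0.1694, 0.354]
tcp_rot: [0.126, 1.561, -0.121]
wrist_force: [1.1, 0.5, 1.0]
width: 0.0337
cur grasp [0.597  0.1698 0.1905] toolx [ 0.0067  0.0026 -1.    ] z yaw -9.01 j [-0.7   0.3   0.46  1.62 -0.14  1.25 -0.37] w 0.0337 F [1.1 0.5 1. ] t 11.9167
turn -75.31 deg, alt 104.69; then shift mm [ 30.1 132.4  55. ]  yaw now: shift [  30.1   86.8 -114.2]
(np.float64(0.6345637687785073), np.float64(0.16333520544740404), np.float64(0.045904940116407736)) (np.float64(0.6345029812473291), np.float64(0.16345035182180492), np.float64(0.04544531117881088)) 246 479
crate xy 0.06101273664876171 0.011131898786483022
```

View pics/w5.png

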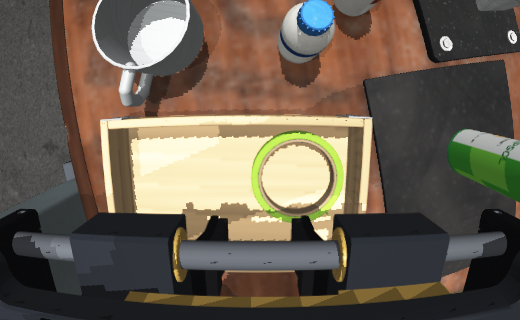

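The roll lies flat in the crate at crate (61, 11) mm. Next I'll refine the mug's pose; its handle shows at crop (133,88).

```bash
cat >> h.py <<'E'
def wcloud(f):
    i=np.load(f); d=i['d']; v,u=np.mgrid[0:d.shape[0],0:d.shape[1]]
    q=np.stack([u-i['cx'],v-i['cy']],-1); rr=np.hypot(q[...,0],q[...,1])+1e-9; th=rr/i['fx']
    c=np.dstack([q/rr[...,None]*np.tan(th)[...,None]*d[...,None],d]); w=(c-i['t'])@i['R']; w[d==0]=np.nan
    return w,i['p']
E
python3 - <<'E'
from h import *
np.set_printoptions(precision=4,suppress=True)
W,p=wcloud('pics/w5.npz')
print('bench z',np.nanmedian(W[150:200,70:90,2]),'roll top',np.nanmedian(W[lime(p)>0][:,2]))
M=W[(np.hypot(W[...,0]-.521,W[...,1]-.328)<.055)&(abs(W[...,2]-.080)<.005)]
c=circ(M)
for _ in range(4):
    e=abs(np.hypot(M[:,0]-c[0],M[:,1]-c[1])-c[2])<.005; c=circ(M[e])
print('mug',c,e.sum(),np.median(M[e,2]))
d=np.hypot(W[...,0]-c[0],W[...,1]-c[1]); H=W[(d>.05)&(d<.085)&(W[...,2]>.05)&(W[...,2]<.082)&(W[...,1]<.31)&(W[...,0]<.53)&(W[...,0]>.45)]
T=H[H[:,2]>.066]; ang=np.degrees(np.arctan2(H[:,1]-c[1],H[:,0]-c[0]))
print('handle',len(H),len(T),T.mean(0),H[:,2].max(),np.hypot(H[:,0]-c[0],H[:,1]-c[1]).max(),'ang',np.percentile(ang,[2,50,98]),np.degrees(np.arctan2(T[:,1].mean()-c[1],T[:,0].mean()-c[0])))
E
```

```text
bench z -0.8499224051800153 roll top 0.02528576724023432
mug (np.float64(0.5232774663469613), np.float64(0.32886315530147303), np.float64(0.04207145797513544)) 1089 0.07889418747077569
handle 412 278 [0.5006 0.2747 0.0711] 0.07462634820952768 0.08495279650678242 ang [-118.5168 -111.6386 -107.6199] -112.69032320250088
```

```bash
python3 -m pendant '[[0.03,0,0,0,7],[0.03,0,0,0,6.9],[0.03,0,0,0,0]]'
python3 - <<'E'
from h import *
plan(.4995,.2737,.13,-22.9)
E
```

```text
time_s: 12.22
eef_pos: [0.5947, 0.1695, 0.3485]
tcp_rot: [0.316, 1.547, -0.316]
wrist_force: [-1.0, 0.5, -0.5]
width: 0.0304
cur grasp [0.5948 0.1695 0.185 ] toolx [ 4.e-04  1.e-04 -1.e+00] z yaw -23.06 j [-0.72  0.3   0.49  1.63 -0.15  1.25 -0.61] w 0.0304 F [-1.   0.5 -0.5] t 12.2167
turn -0.16 deg, alt 179.84; then shift mm [  55.    58.9 -128.3]  yaw now: shift [  55.    58.5 -128.5]
```

```bash
python3 -m pendant '[[0.03,0,0.0117,-0.0257,0],[0.03,0,0.0117,-0.0257,0],[0.03,0.005,0.0117,-0.0257,0],[0.03,0.01,0.0117,-0.0257,0],[0.03,0.02,0.0117,-0.0257,0],[0.03,0.02,0,0,0],[0.03,0,0,0,0],[0.03,0,0,0,0]]'
python3 - <<'E'
from h import *
from plant import *
plan(.4995,.2737,.064,-22.9)
i=camera_info('wrist');p,d=read_camera('wrist'); np.savez('pics/w6.npz',p=p,d=d,**i)
cv2.imwrite('pics/w6.png',p[20:340,20:540,::-1])
E
```

```text
time_s: 12.88
eef_pos: [0.4989, 0.273, 0.2925]
tcp_rot: [0.31, 1.549, -0.314]
wrist_force: [-0.3, -0.4, 0.1]
width: 0.0301
cur grasp [0.4986 0.2726 0.129 ] toolx [-0.0015 -0.0022 -1.    ] z yaw -22.76 j [-0.91  0.24  0.41  1.81 -0.11  1.12 -0.86] w 0.0301 F [-0.3 -0.4  0.1] t 12.8833
turn 0.14 deg, alt -179.86; then shift mm [65.   1.5  0.4]  yaw now: shift [65.   1.5  0.4]
```

View pics/w6.png

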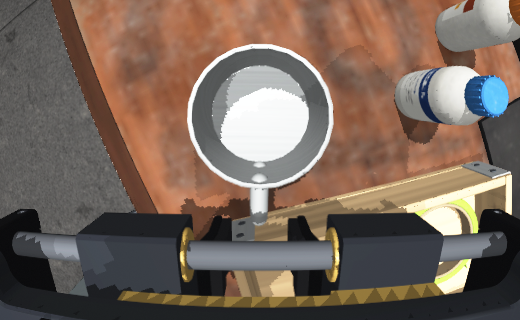

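The view shows the handle at crop (260,200), midway between the fingers (232 and 292), with the crate wall just beyond. Clearance to the wall works out at about 8 mm, so I'll descend.

```bash
python3 -m pendant '[[0.028,0.02,0.001,0,0],[0.028,0.02,0.001,0,0],[0.028,0.014,0,0,0],[0.028,0.008,0,0,0],[0.028,0.001,0,0,0],[0.028,0,0,0,0]]'
python3 - <<'E'
from h import *
plan(.4995,.2737,.066,-22.9)
E
python3 -m pendant '[[0.0,0,0,0,0],[0,0,0,0,0],[0,0,0,0,0],[0,0,0,0,0],[0,0,0,0,0],[0,0,0,0,0]]' 50
```

```text
time_s: 13.43
eef_pos: [0.5008, 0.2748, 0.231]
tcp_rot: [0.314, 1.547, -0.314]
wrist_force: [-0.3, -1.1, -0.5]
width: 0.0281
cur grasp [0.501  0.2748 0.0675] toolx [ 1.e-03  2.e-04 -1.e+00] z yaw -22.94 j [-0.89  0.32  0.4   1.85 -0.14  1.   -0.83] w 0.0281 F [-0.3 -1.1 -0.5] t 13.4333
turn -0.04 deg, alt 179.96; then shift mm [ 1.5 -1.6 -1. ]  yaw now: shift [ 1.5 -1.6 -1. ]
time_s: 13.93
eef_pos: [0.5003, 0.2755, 0.2312]
tcp_rot: [0.314, 1.547, -0.312]
wrist_force: [-0.3, -1.4, 4.4]
width: 0.011
```

```bash
python3 -m pendant '[[0,-0.003,0,0,0],[0,-0.01,0,0,0],[0,-0.02,0,0,0],[0,-0.025,0,0,0],[0,-0.025,0,0,0],[0,-0.02,0,0,0],[0,-0.012,0,0,0],[0,0,0,0,0],[0,0,0,0,0]]'
python3 -m pendant '[[0,0,0,0,3.5],[0,0,0,0,5],[0,0,0,0,5],[0,0,0,0,5],[0,0,0,0,5],[0,0,0,0,2.5],[0,0,0,0,0],[0,0,0,0,0]]'
python3 - <<'E'
from h import *
from plant import *
plan(.591,.1258,.175,-49)
i=camera_info('wrist');p,d=read_camera('wrist'); np.savez('pics/w7.npz',p=p,d=d,**i)
W,_=wcloud('pics/w7.npz'); o=r.observe(); g=o['eef_pos']+[0,0,-.1635]
k=(np.hypot(W[...,0]-g[0]-.0434,W[...,1]-g[1]-.0377)<.055)&(abs(W[...,2]-g[2]-.012)<.02); M=W[k]
c=circ(M)
for _ in range(5):
    e=abs(np.hypot(M[:,0]-c[0],M[:,1]-c[1])-c[2])<.005; c=circ(M[e])
A=np.c_[M[e][:,:2]-c[:2],np.ones(e.sum())]; print('rim',np.array(c),'rel grasp',np.array(c[:2])-g[:2],e.sum(),'plane',np.linalg.lstsq(A,M[e,2],rcond=None)[0],'grasp z',g[2])
cv2.imwrite('pics/w7.png',p[20:340,20:540,::-1])
E
```

```text
time_s: 14.68
eef_pos: [0.4997, 0.2754, 0.3452]
tcp_rot: [0.313, 1.548, -0.313]
wrist_force: [0.1, 0.5, -2.4]
width: 0.0112
time_s: 15.35
eef_pos: [0.4994, 0.2752, 0.3436]
tcp_rot: [0.663, 1.468, -0.667]
wrist_force: [0.4, 0.4, -1.5]
width: 0.0107
cur grasp [0.499  0.2749 0.1801] toolx [-0.0024 -0.0019 -1.    ] z yaw -48.79 j [-0.96  0.2   0.46  1.75 -0.09  1.22 -1.32] w 0.0107 F [ 0.4  0.4 -1.5] t 15.35
turn 0.21 deg, alt -179.79; then shift mm [  5.1 -28.4 172.9]  yaw now: shift [  5.1 -29.  172.8]
rim [0.54274479 0.31365993 0.04114746] rel grasp [0.0432725 0.0383651] 10273 plane [0.00538074 0.00296285 0.18513968] grasp z 0.18042372046451857
```

```bash
python3 -m pendant '[[0,0,-0.002,0.010,0],[0,0,-0.003,0.02,0],[0,0,-0.004,0.025,0],[0,0,-0.004,0.025,0],[0,0,-0.004,0.025,0],[0,0,-0.004,0.025,0],[0,0,-0.004,0.023,0],[0,0,-0.003,0.015,0.2],[0,0,0,0.0055,0],[0,0,0,0,0],[0,0,0,0,0]]'
python3 - <<'E'
from h import *
from plant import *
plan(.5912,.1251,.0945,-49)
i=camera_info('wrist');p,d=read_camera('wrist'); np.savez('pics/w8.npz',p=p,d=d,**i)
s,_=read_camera('scene')
cv2.imwrite('pics/w8.png',np.hstack([p[20:340,60:500],cv2.resize(s[110:290,180:380],(355,320))])[:,:,::-1])
E
```

```text
time_s: 16.32
eef_pos: [0.5927, 0.1267, 0.345]
tcp_rot: [0.669, 1.466, -0.669]
wrist_force: [-0.6, 0.9, -1.6]
width: 0.0108
cur grasp [0.5926 0.1268 0.1815] toolx [-7.e-04  6.e-04 -1.e+00] z yaw -49.05 j [-0.72  0.29  0.56  1.66 -0.16  1.24 -0.98] w 0.0108 F [-0.6  0.9 -1.6] t 16.3167
turn -0.05 deg, alt 179.95; then shift mm [87.  -2.1  0.4]  yaw now: shift [87.  -2.1  0.4]
```

View pics/w8.png

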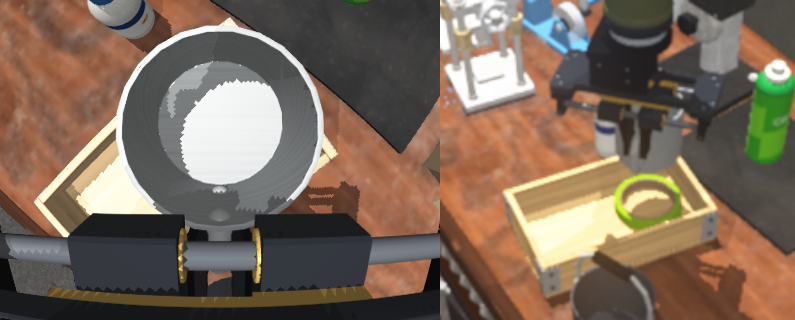

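The mug hangs level above the roll. In the scene crop (right) the roll lies flat at the crate's far end, around (648,205). Lowering now.

```bash
python3 -m pendant '[[0,0.015,-0.001,0.0005,0],[0,0.02,-0.001,0,0],[0,0.02,0,0,0],[0,0.015,0,0,0],[0,0.008,0,0,0],[0,0.005,0,0,0],[0,0,0,0,0],[0,0,0,0,0]]'
python3 - <<'E'
from h import *
plan(.5912,.1251,.0935,-49)
E
```

```text
time_s: 17.08
eef_pos: [0.5919, 0.1251, 0.263]
tcp_rot: [0.669, 1.465, -0.668]
wrist_force: [-0.6, 0.6, -0.7]
width: 0.0106
cur grasp [0.5921 0.1252 0.0995] toolx [ 1.e-03  5.e-04 -1.e+00] z yaw -49.04 j [-0.7   0.36  0.54  1.75 -0.21  1.09 -0.94] w 0.0106 F [-0.6  0.6 -0.7] t 17.0833
turn -0.04 deg, alt 179.96; then shift mm [ 6.  -0.7 -0.5]  yaw now: shift [ 6.  -0.7 -0.5]
```

```bash
python3 -m pendant '[[0,0.003,-0.0005,0,0],[0,0.0015,0,0,0],[0,0.001,0,0,0],[0,0,0,0,0],[0,0,0,0,0]]'
python3 - <<'E'
from h import *
plan(.5912,.1251,.0935,-49)
E
```

```text
time_s: 17.5
eef_pos: [0.5915, 0.1241, 0.2572]
tcp_rot: [0.669, 1.465, -0.669]
wrist_force: [-0.2, 0.5, 0.2]
width: 0.0112
cur grasp [0.5916 0.1241 0.0937] toolx [ 7.e-04  2.e-04 -1.e+00] z yaw -49.09 j [-0.7   0.37  0.54  1.76 -0.21  1.07 -0.94] w 0.0112 F [-0.2  0.5  0.2] t 17.5
turn -0.09 deg, alt 179.91; then shift mm [ 0.2  0.3 -1. ]  yaw now: shift [ 0.2  0.3 -1. ]
```

```bash
python3 -m pendant '[[0,0.0007,0,0,0],[0,0,0,0,0],[0.016,0,0,0,0],[0.022,0,0,0,0],[0.03,0,0,0,0],[0.03,0,0,0,0],[0.03,-0.01,0,0,0],[0.03,-0.03,0,0,0],[0.03,-0.04,0,0,0],[0.03,-0.04,0,0,0],[0.03,-0.01,0,0,0],[0.03,0,0,0,0]]'
python3 - <<'E'
from h import *
from plant import *
np.set_printoptions(precision=4,suppress=True)
i=camera_info('wrist');p,d=read_camera('wrist'); np.savez('pics/w9.npz',p=p,d=d,**i)
W,_=wcloud('pics/w9.npz'); M=W[(np.hypot(W[...,0]-.6345,W[...,1]-.1635)<.055)&(abs(W[...,2]-.106)<.006)]
c=circ(M)
for _ in range(5):
    e=abs(np.hypot(M[:,0]-c[0],M[:,1]-c[1])-c[2])<.004; c=circ(M[e])
A=np.c_[M[e][:,:2]-c[:2],np.ones(e.sum())]; print('mug rim',np.array(c),e.sum(),np.linalg.lstsq(A,M[e,2],rcond=None)[0])
dd=np.hypot(W[...,0]-c[0],W[...,1]-c[1]); H=W[(dd>.052)&(dd<.085)&(W[...,2]>.08)&(W[...,2]<.104)]
v=H.mean(0)-[*c[:2],0]; print('handle',len(H),np.hypot(*(H[:,:2]-c[:2]).T).max(),'crate ang',np.degrees(np.arctan2(v[1],v[0]))+9,H[:,2].max())
a=np.radians(-9);q=np.array(c[:2])-[.5725,.162]; print('mug crate xy',q@[np.cos(a),np.sin(a)],q@[-np.sin(a),np.cos(a)])
L=W[lime(p)>0]; print('roll z',np.nanpercentile(L[:,2],[5,50,95]))
plan(.477,.005,.25,20)
p,d=read_camera('top');np.savez('pics/t9.npz',p=p,d=d,**camera_info('top'))
p,d=read_camera('scene');np.savez('pics/s9.npz',p=p,d=d,**camera_info('scene'))
for f in('t9','s9'):
    W,_=cloud(f'pics/{f}.npz'); G=W[(np.hypot(W[...,0]-.477,W[...,1]-.004)<.07)&(W[...,2]>.125)&(W[...,2]<.165)]
    if len(G)<10: continue
    g=G[:,:2]-G[:,:2].mean(0);u,s,v=np.linalg.svd(g); print(f,'sleeve',len(G),G.mean(0),np.degrees(np.arctan2(v[0,1],v[0,0])),(g@v[0]).min(),(g@v[0]).max())
E
```

```text
time_s: 18.5
eef_pos: [0.5926, 0.124, 0.3914]
tcp_rot: [0.674, 1.459, -0.663]
wrist_force: [-0.0, -0.4, -1.3]
width: 0.0294
mug rim [0.6355 0.1624 0.0419] 1356 [0.004  0.0031 0.1047]
handle 281 0.07455362667059857 crate ang -129.89810102535031 0.10081279195198153
mug crate xy 0.06212651786514113 0.01025272571569664
roll z [0.1159 0.1159 0.1159]
cur grasp [0.5925 0.1244 0.225 ] toolx [ 0.0041  0.0018 -1.    ] z yaw -49.08 j [-0.73  0.25  0.57  1.61 -0.14  1.31 -0.99] w 0.0297 F [-0.7 -0.7 -0.1] t 18.55
turn -69.08 deg, alt 110.92; then shift mm [ -25.7  -72.7 -149.2]  yaw now: shift [ -25.7 -165.4   14.6]
t9 sleeve 100 [ 0.4822 -0.0075  0.1437] 110.39851975370891 -0.03306298688572721 0.023140246834243334
s9 sleeve 242 [ 0.4771 -0.      0.1438] -69.63645212714542 -0.05125090380597912 0.04336466096065947
```

The mug stands level on the roll (centres within 2 mm), handle at −130° in the crate frame, tip well inside the walls. Now the pail.

```bash
python3 -m pendant '[[0.05,-0.005,0,0,-7],[0.05,-0.005,0,0,-7],[0.05,0,0,0,-7],[0.05,0,0,0,-7],[0.05,0,0,0,-7],[0.05,0,0,0,-7],[0.05,0,0,0,-7],[0.05,0,0,0,-7],[0.05,0,0,0,-7],[0.05,0,0,0,-6],[0.05,0,0,0,0]]'
python3 -m pendant '[[0.05,0,-0.009,-0.0186,0],[0.05,0,-0.009,-0.0186,0],[0.05,0,-0.009,-0.0186,0],[0.05,0,-0.009,-0.0186,0],[0.05,0,-0.009,-0.0186,0],[0.05,0,-0.009,-0.0186,0],[0.05,0,-0.009,-0.0186,0],[0.05,0,-0.009,-0.0186,0],[0.05,0,0,0,0],[0.05,0,0,0,0]]'
python3 - <<'E'
from h import *
from plant import *
plan(.477,.0045,.142,20)
i=camera_info('wrist');p,d=read_camera('wrist'); np.savez('pics/w10.npz',p=p,d=d,**i)
cv2.imwrite('pics/w10.png',p[20:340,20:540,::-1])
W,_=wcloud('pics/w10.npz')
M=W[(np.hypot(W[...,0]-.477,W[...,1]-.005)<.07)&(abs(W[...,2]-.088)<.006)]; c=circ(M)
for _ in range(5):
    e=abs(np.hypot(M[:,0]-c[0],M[:,1]-c[1])-c[2])<.005; c=circ(M[e])
print('pail rim',np.array(c),e.sum())
G=W[(np.hypot(W[...,0]-.477,W[...,1]-.004)<.06)&(W[...,2]>.125)&(W[...,2]<.165)]
if len(G)>10: print(len(G),G.mean(0),G[:,2].max())
E
```

```text
time_s: 19.57
eef_pos: [0.5908, 0.1243, 0.3938]
tcp_rot: [-0.275, 1.557, 0.275]
wrist_force: [-0.0, 0.6, -0.5]
width: 0.0496
time_s: 20.4
eef_pos: [0.4753, 0.0052, 0.3953]
tcp_rot: [-0.269, 1.555, 0.271]
wrist_force: [0.0, -0.4, -1.3]
width: 0.0499
cur grasp [0.4752 0.0054 0.2318] toolx [-1.1e-03  8.0e-04 -1.0e+00] z yaw 19.70 j [-0.56 -0.07  0.48  1.9   0.03  1.31  0.25] w 0.0499 F [ 0.  -0.4 -1.3] t 20.4
turn -0.30 deg, alt 179.70; then shift mm [89.8 -1.5  1.5]  yaw now: shift [89.8 -1.5  1.5]
pail rim [0.4784553  0.00688265 0.04790184] 1290
1558 [0.47679347 0.01245736 0.14495901] 0.1500384767900691
```

View pics/w10.png

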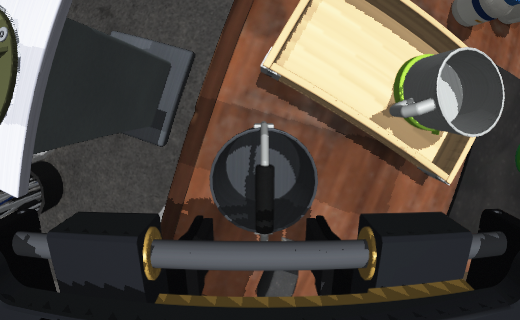

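The pail's sleeve at crop (265,195) is midway between the fingers and in line with the grip, and the mug stands on the roll in the crate. Descending.

```bash
python3 -m pendant '[[0.05,0.02,0,0.001,-0.3],[0.05,0.025,0,0.001,0],[0.05,0.025,0,0,0],[0.05,0.013,0,0,0],[0.05,0.006,0,0,0],[0.05,0.001,0,0,0],[0.0,0,0,0,0],[0.0,0,0,0,0],[0.0,0,0,0,0],[0.0,0,0,0,0],[0.0,0,0,0,0],[0,0,0,0,0]]' 50
python3 - <<'E'
from h import *
plan(.478,.006,.142,20)
E
```

```text
time_s: 21.45
eef_pos: [0.478, 0.0065, 0.3065]
tcp_rot: [-0.277, 1.552, 0.277]
wrist_force: [-0.0, 0.1, 0.4]
width: 0.0177
cur grasp [0.4781 0.0066 0.143 ] toolx [ 9.e-04  4.e-04 -1.e+00] z yaw 20.22 j [-0.56  0.02  0.5   2.01 -0.01  1.12  0.3 ] w 0.0177 F [-0.   0.1  0.4] t 21.45
turn 0.22 deg, alt -179.78; then shift mm [ 1.  -0.5 -0.3]  yaw now: shift [ 1.  -0.5 -0.3]
```

```bash
python3 -m pendant '[[0,0,0,0,0],[0,0,0,0,0],[0,-0.003,0,0,0],[0,-0.01,0,0,0],[0,-0.018,0,0,0],[0,-0.02,0,0,0],[0,-0.02,0,0,0],[0,-0.016,0,0,0],[0,-0.008,0,0,0],[0,0,0,0,0],[0,0,0,0,0],[0,0,0,0,0]]'
python3 - <<'E'
from h import *
from plant import *
plan(.5195,.1724,.235,20)
i=camera_info('wrist');p,d=read_camera('wrist'); np.savez('pics/w11.npz',p=p,d=d,**i)
W,_=wcloud('pics/w11.npz'); o=r.observe(); g=o['eef_pos']-[0,0,.1635]
M=W[(np.hypot(W[...,0]-g[0],W[...,1]-g[1])<.07)&(abs(W[...,2]-g[2]+.055)<.01)]; c=circ(M)
for _ in range(5):
    e=abs(np.hypot(M[:,0]-c[0],M[:,1]-c[1])-c[2])<.005; c=circ(M[e])
A=np.c_[M[e][:,:2]-c[:2],np.ones(e.sum())];print('rim rel grasp',np.array(c)-[g[0],g[1],0],e.sum(),np.linalg.lstsq(A,M[e,2],rcond=None)[0]-[0,0,g[2]])
E
```

```text
time_s: 22.45
eef_pos: [0.4774, 0.0065, 0.3999]
tcp_rot: [-0.277, 1.555, 0.277]
wrist_force: [-0.1, -0.5, -2.1]
width: 0.0123
cur grasp [0.4771 0.0065 0.2364] toolx [-2.e-03 -4.e-04 -1.e+00] z yaw 20.22 j [-0.57 -0.07  0.48  1.88  0.03  1.32  0.26] w 0.0123 F [-0.1 -0.5 -2.1] t 22.45
turn 0.22 deg, alt -179.78; then shift mm [  1.3 141.4  96.6]  yaw now: shift [  1.3 141.   97.2]
rim rel grasp [-0.00087258  0.00117194  0.04709268] 1414 [-0.01186093  0.02260046 -0.05726528]
```

```bash
python3 -m pendant '[[0,0,0.008,0.006,0],[0,0,0.016,0.011,0],[0,0,0.021,0.0145,0],[0,0,0.022,0.015,0],[0,0,0.022,0.015,0],[0,0,0.021,0.0145,0],[0,0,0.016,0.011,0],[0,0,0.010,0.007,0],[0,0,0.005,0.003,0],[0,0,0,0,0],[0,0,0,0,0],[0,0,0,0,0]]'
python3 - <<'E'
from h import *
from plant import *
plan(.5195,.1724,.151,20)
i=camera_info('wrist');p,d=read_camera('wrist'); np.savez('pics/w12.npz',p=p,d=d,**i)
s,_=read_camera('scene')
cv2.imwrite('pics/w12.png',np.hstack([p[20:340,60:500],cv2.resize(s[110:290,180:380],(355,320))])[:,:,::-1])
E
```

```text
time_s: 23.5
eef_pos: [0.5203, 0.1706, 0.4011]
tcp_rot: [-0.276, 1.553, 0.275]
wrist_force: [0.1, -0.2, -2.3]
width: 0.0124
cur grasp [0.5202 0.1705 0.2376] toolx [-1.e-04 -7.e-04 -1.e+00] z yaw 20.08 j [-0.7   0.1   0.36  1.73 -0.04  1.32  0.02] w 0.0124 F [ 0.1 -0.2 -2.3] t 23.5
turn 0.08 deg, alt -179.92; then shift mm [86.6  2.1 -0. ]  yaw now: shift [86.6  2.1 -0. ]
```

View pics/w12.png

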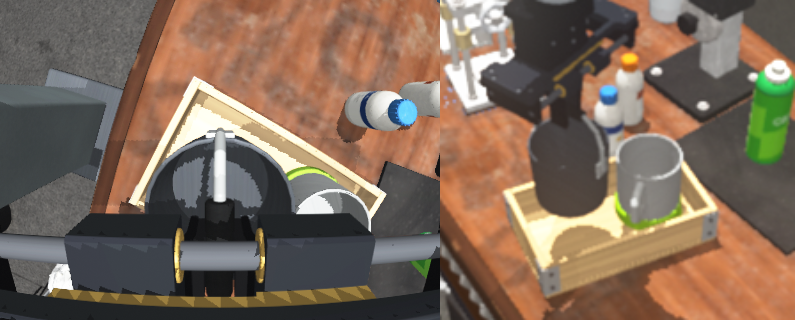

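The pail hangs over the near end of the crate, and the scene crop shows the mug standing on the roll (648,170) with its handle inside. Lowering the pail.

```bash
python3 -m pendant '[[0,0.01,0.001,0,0],[0,0.018,0.001,0,0],[0,0.02,0,0,0],[0,0.016,0,0,0],[0,0.01,0,0,0],[0,0.005,0,0,0],[0,0.003,0,0,0],[0,0,0,0,0],[0,0,0,0,0]]'
python3 - <<'E'
from h import *
plan(.5195,.1724,.151,20)
E
```

```text
time_s: 24.35
eef_pos: [0.5198, 0.1743, 0.3198]
tcp_rot: [-0.277, 1.552, 0.277]
wrist_force: [-0.2, 0.5, -1.5]
width: 0.0128
cur grasp [0.52   0.1744 0.1563] toolx [ 1.3e-03  6.0e-04 -1.0e+00] z yaw 20.22 j [-0.69  0.17  0.35  1.83 -0.06  1.16  0.03] w 0.0128 F [-0.2  0.5 -1.5] t 24.35
turn 0.22 deg, alt -179.78; then shift mm [ 5.3 -1.8 -1.2]  yaw now: shift [ 5.3 -1.7 -1.2]
```

```bash
python3 -m pendant '[[0,0.002,-0.0005,0,0],[0,0.0015,-0.0005,0,0],[0,0.001,0,0,0],[0,0.001,0,0,0],[0,0,0,0,0],[0,0,0,0,0]]'
python3 - <<'E'
from h import *
plan(.5195,.1724,.151,20)
E
```

```text
time_s: 24.85
eef_pos: [0.5202, 0.1733, 0.3143]
tcp_rot: [-0.277, 1.551, 0.277]
wrist_force: [1.4, 0.3, 1.9]
width: 0.0127
cur grasp [0.5205 0.1734 0.1508] toolx [ 1.6e-03  6.0e-04 -1.0e+00] z yaw 20.22 j [-0.69  0.17  0.35  1.83 -0.06  1.15  0.04] w 0.0127 F [1.4 0.3 1.9] t 24.85
turn 0.22 deg, alt -179.78; then shift mm [-0.2 -0.7 -1.3]  yaw now: shift [-0.2 -0.7 -1.3]
```

```bash
python3 -m pendant '[[0.02,0,0,0,0],[0.03,0,0,0,0],[0.05,0,0,0,0],[0.05,0,0,0,0],[0.05,-0.01,0,0,0],[0.05,-0.03,0,0,0],[0.05,-0.04,0,0,0],[0.05,-0.04,0,0,0],[0.05,-0.03,0,0,0],[0.05,0,0,0,0]]'
python3 -m pendant '[[0.05,0,0.01,-0.01,0],[0.05,0,0.02,-0.02,0],[0.05,0,0.025,-0.025,0],[0.05,0,0.025,-0.025,0],[0.05,0,0.025,-0.025,0],[0.05,0,0.025,-0.025,0],[0.05,0,0.025,-0.025,0],[0.05,0,0.025,-0.02,0],[0.05,0,0.01,-0.01,0],[0.05,0,0,0,0],[0.05,0,0,0,0]]'
python3 - <<'E'
from h import *
from plant import *
np.set_printoptions(precision=4,suppress=True)
plan(.52,.17,.25,20); ims=[]
a=np.radians(-9); C=np.array([.5725,.162]); Rm=np.array([[np.cos(a),np.sin(a)],[-np.sin(a),np.cos(a)]])
for n in('scene','top'):
    p,d=read_camera(n);np.savez(f'pics/f{n}.npz',p=p,d=d,**camera_info(n)); W,_=cloud(f'pics/f{n}.npz'); ims.append(p)
    for nm,g,z in(('mug',(.635,.163),.106),('pail',(.520,.173),.096)):
        M=W[(np.hypot(W[...,0]-g[0],W[...,1]-g[1])<.06)&(abs(W[...,2]-z)<.006)]
        if len(M)<15: print(n,nm,'few');continue
        c=circ(M)
        for _ in range(4):
            e=abs(np.hypot(M[:,0]-c[0],M[:,1]-c[1])-c[2])<.006; c=circ(M[e])
        A=np.c_[M[e][:,:2]-c[:2],np.ones(e.sum())]
        print(n,nm,e.sum(),np.array(c),'crate',Rm@(np.array(c[:2])-C),np.linalg.lstsq(A,M[e,2],rcond=None)[0])
    for b,zr in (((.652,.291),(.09,.13)),((.72,.338),(.09,.13)),((.538,-.118),(.045,.08))):
        B=W[(np.hypot(W[...,0]-b[0],W[...,1]-b[1])<.045)&(W[...,2]>zr[0])&(W[...,2]<zr[1])]; print(' byst',len(B),B.mean(0) if len(B) else '')
cv2.imwrite('pics/fin.png',np.hstack([cv2.resize(ims[0][110:330,160:380],(400,400)),cv2.resize(ims[1][110:290,190:370],(400,400))])[:,:,::-1])
E
```

```text
time_s: 25.68
eef_pos: [0.5209, 0.1732, 0.4719]
tcp_rot: [-0.273, 1.541, 0.279]
wrist_force: [1.5, -0.7, 0.3]
width: 0.0497
time_s: 26.6
eef_pos: [0.2802, 0.2877, 0.4641]
tcp_rot: [-0.278, 1.551, 0.278]
wrist_force: [0.1, 0.0, -0.3]
width: 0.05
cur grasp [0.2804 0.2877 0.3006] toolx [ 0.0013  0.0004 -1.    ] z yaw 20.31 j [-0.92 -0.24  0.05  1.91  0.01  1.47 -0.52] w 0.05 F [ 0.1  0.  -0.3] t 26.6
turn 0.31 deg, alt -179.69; then shift mm [  50.9 -192.6  184.8]  yaw now: shift [  50.9 -193.6  183.8]
scene mug 212 [0.6334 0.1601 0.0422] crate [0.0604 0.0077] [-0.0019 -0.0008  0.1043]
scene pail 253 [0.5191 0.1706 0.0484] crate [-0.054   0.0001] [0.0025 0.0044 0.0945]
 byst 137 [0.6523 0.2895 0.1052]
 byst 130 [0.7173 0.3343 0.1047]
 byst 491 [ 0.5369 -0.1234  0.0588]
top mug 137 [0.6335 0.1623 0.0423] crate [0.0602 0.0098] [0.0065 0.0027 0.1038]
top pail 151 [0.519  0.1727 0.0481] crate [-0.0546  0.0022] [-0.0051  0.0047  0.094 ]
 byst 113 [0.652  0.2947 0.1066]
 byst 115 [0.7176 0.3392 0.1064]
 byst 286 [ 0.5393 -0.1143  0.0585]
```

View pics/fin.png

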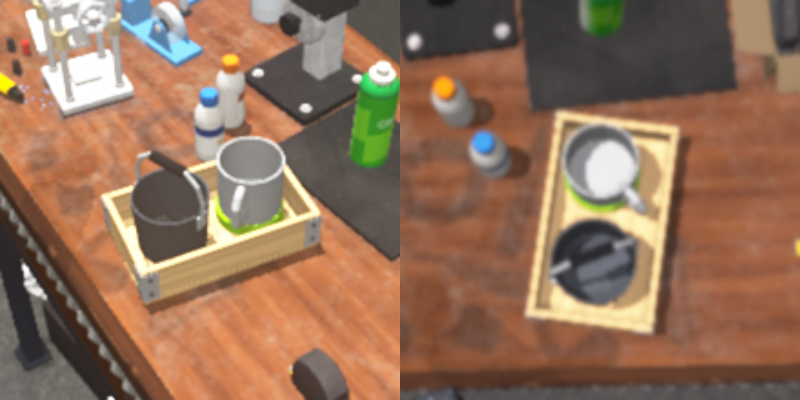

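The final views show the mug on the roll ((250,180) left, (600,165) right), its handle tip at (640,205) inside the walls. The pail stands beside it at (595,262), and the bystanders haven't moved. Handing in.

```bash
python3 -c "
from plant import r
print(r.hand_in(), r.observe()['time_s'])"
```

```text
the job is handed in; nothing more can be done
the job is handed in; nothing more can be done
```

The crate is packed in the order asked and handed in at about 27 s of the 70 s. The roll lies flat on the crate floor, the mug stands upright on it with its handle inside the walls, and the pail stands upright beside them. The gripper is open and clear of everything.

**Last checks, in both fixed cameras:**
- **Mug:** the rim is level at about 104 mm (106 mm expected). It sits within about 2–4 mm of the roll's centre. The handle measured −130° in the crate frame just after release.
- **Pail:** the rim is level at about 94 mm (96 mm expected), at about (−54, +1) mm in the crate.
- **Bystanders:** both bottles and the tape measure are within 1 mm of where they started.

**What disagreed:**
- **Ring thickness:** the gripper closed to 9–10 mm on the roll, not the stated 18 mm. I looked before lifting; it was held and carried fine.
- **Other grip widths:** the handle read 11 mm (stated 12 mm) and the sleeve 12–13 mm (stated 14 mm).
- **Camera offset:** the fixed cameras differ by 2–9 mm in y, depending on the object, so the positions are good to a few millimetres.
- **Mistyped row:** my first row asked for −12 m instead of millimetres. The interface clipped it to about 40 mm in free space, with no contact.

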